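Fish a dropped cutter out from behind the dough sheeter's guard

ROBOT

A 6-joint arm with a two-finger parallel gripper is mounted at the origin on the work surface. World frame = base frame: x ahead of the robot, y to its left, z up, the work surface at z = 0. Lengths are in m, angles in rad, forces in N, time in s.
With the tool pointing down it reaches from about 0.3 to 0.85 m from the base axis. Payload 5.4 kg.
Tool frame: the origin (TCP) lies on the centre line of the jaws, within the pads' length; the fingertips stand 22 mm ahead of it and the grasp point (between the pads) lies 3 mm ahead of it; x points along the fingers, y is the direction in which the jaws open and shut, and the axes are right-handed (so a half turn about x gives the same grasp; the last joint's range is limited). The gripper opens to 85 mm and grips with 20 to 120 N. Pads are 22 mm wide; open, the fingers measure 114 mm over their backs; the gripper's body (76 mm by 85 mm) begins 54 mm behind the grasp point. The pads swing forward as they close: fully open they stand 13 mm farther back than shut.
Start: joints at [-1.331, 0.158, 1.597, -0, 1.386, -0.21], TCP at [0.25, -0.518, 0.253] pointing down, gripper open.
Joint ranges: [-2.91, 2.91], [-0.94, 2.29], [0.18, 2.7], [-1.29, 4.43], [0.17, 2.64], [-3, 3]. Speed limits (rad/s): [2.57, 2.57, 3.14, 3.14, 3.14, 3.14].

INTERFACE

Orientations are given as [roll, pitch, yaw] about the fixed x, y, z axes, in that order (R = Rz(yaw) Ry(pitch) Rx(roll)).
In Python, from bench import * gives the robot as it stands.
- The arm moves only by the tool drive_tool, never from a script. Its argument "rows" is a list of rows, each a list of 4 numbers: the shift along the world's x, y, z in m, then the turn about the world's z in rad. A call has exactly 8 rows; each row is the pose to reach, as a shift and turn from the pose commanded when the call began; what a row does not reach only later rows make up. A row lasts 1/12 s, in which the tool goes at most 41.7 mm and 7.16 degrees, less where a joint would pass 70% of its speed; a pose out of reach is approached as far as the arm can. A call with a gripper value outside its range is refused whole. "grip" is the finger opening in m, from 0 to 0.0854, set as the call begins (left out, the last holds). The fingers move at their own pace and stop on an object; "squeeze" is the grip in N (left out, the last holds). Time passes only in rows, so rows that repeat a pose let the fingers close, or fill a call up. It gives the time, the measured TCP pose, the force and the opening at its end, in the units of the state.
- state(): the state, without advancing time (a new reading comes with each control period).
- snapshot(name): name is "scene" or "top"; returns the picture (400x640x3 uint8, blue, green, red); there is no depth.
- camera_model(name): a dict with "fov_y" (degrees; the focal length in pixels is half the picture's height over the tangent of half this angle, whatever the lens; pixels are square), "cx", "cy" (the principal point, pixels), "rvec" (rotation vector, rad) and "tvec" (3), from world to camera coordinates, as OpenCV has them. Camera axes: x right, y down, z forward; pixel columns grow to the right and rows downward; lengths in m; the calibration is good to about 2 mm. A picture is of the moment at which its call begins. camera_model takes no time and is no camera call.
- hand_in(): hands the job in, once; it reports no verdict.
The state is a dict: "clock": time; "joint_positions": joint angles; "joint_velocities": joint speeds; "effort": joint torques, N m; "tcp_pos": TCP position; "orientation": TCP orientation; "wrist_force": force on the tool from outside, world axes, zero at the start; "ft_torque": the same for the moment, N m; "grip_width": finger opening in m.
Only numpy, scipy, OpenCV 4.12 (cv2) and the standard library are available. Lean on these libraries where they do the work, as an engineer would, in place of code of your own. Each camera call takes 0.05 s, during which the arm holds its last target.

TASK

A round pastry cutter has been dropped on the dough sheeter's belt behind the finger guard, where no hand may go. With the hook lying on the bench, reach under the guard and draw the cutter out onto the open belt, keeping it standing, without pushing it on towards the rolls, touching it with the fingers while it is behind the guard, or knocking the guard. Then lay the hook flat on the bench and stand the cutter gently in the empty half of the cutter tray, leaving the other things where they are.

Things in the scene. Friction and masses are not known exactly. Their poses are not given: they have to be found in the camera images.
- sheeter: Fixed table-top dough sheeter, switched off, at the robot's left. Origin on the bench below the middle of the guard's front bar; +y along the belt to the rolls, x across, z up. White belt, top 120 mm above the bench, x -200 to +200; infeed end a 40 mm roller centred on y -280. Side rails at x +-201 to +-215, 3 mm over the belt. Rolls from y 255 mm; white housings beyond x +-215, y above 155.
- guard: The sheeter's fixed steel wire finger guard, same origin and axes: wires of 5 mm, 25 mm apart, rising from a front bar 8 mm thick at y 0, z 190 mm (66 mm free over the belt) to a bridge at y 222, z 297 mm. Fingers cannot pass between the wires. Side wires run level at z 190, x +-205 to +-215, y 0 to 160. The belt is open above for y below 0.
- guard_edge (a point): Middle of the guard's front bar, on its centre line, 70 mm above the belt surface.
- cutter: The dropped plain round cutter: an open stainless ring 60 mm in outer diameter, 40 mm high, wall 2 mm, about 70 g. Stands upright on the belt behind the guard, 80 to 120 mm beyond the guard's front bar. Origin at the centre of its lower rim, z up along its axis.
- hook: Hooked rod lying flat at the robot's right, 0.2 kg. Black handle 24 mm wide, 30 high, x -60 to +50; origin at its underside, x along the rod, z up. An 8 mm steel rod steps down from mid-handle (x 85 to 115) to run flat, centre line z 4 mm, to a square corner at x 250, then 50 mm to +y, then back to its tip at x 236, y 66: a flat hook, its mouth towards the handle. Centre of mass near x 70 mm.
- tray: Fixed shallow aluminium tray for the cutters, 160 (x) by 240 (y) mm outside, walls 3 mm thick and 18 mm high, floor 3 mm thick. Origin under its centre on the bench. At the robot's right, on either side of the hook. Two other cutters stand in its -y half; its +y half is empty.
- tray_free (a point): Middle of the empty half of the tray, on its floor (tray x 0, y 55, z 3 mm).
- cutter_large: Bystander: ring cutter 75 mm in diameter, 45 mm high, standing in the -y half of the tray. Origin at the centre of its lower rim.
- cutter_small: Bystander: ring cutter 45 mm in diameter, 40 mm high, standing in the -y half of the tray. Origin at the centre of its lower rim.
- dredger: Bystander: aluminium flour dredger, 68 mm in diameter, 106 mm high, upright on the bench. Origin under its centre.
There are look-alikes about, which are no part of the job. What is shaped like the cutter but blue is not meant.

How it is judged:
On the way, in this order (a step that is already met when the one before it is completed fails the run):
1. the hook bears on the cutter while it is behind the guard (contact force between hook and cutter above 0.05 N and y of cutter in the frame of sheeter above 0 m), for 0.05 s.
2. the cutter has been drawn wholly clear of the guard and stands upright on the open belt (y of cutter in the frame of sheeter below -0.035 m and z of cutter in the frame of sheeter between 0.114 and 0.126 m and angle between cutter's own z axis and vertical below 0.15 rad), for 0.2 s.
At the end, for the whole second after the job is handed in: The cutter stands upright (within 0.1 rad) and at rest on the floor of the tray, its centre in the empty half (tray y from -10 to 100 mm), and the hook lies flat (within 0.06 rad) and at rest on the bench, its handle down on it (within 8 mm) (y of cutter in the frame of tray between -0.01 and 0.1 m and x of cutter in the frame of tray between -0.06 and 0.06 m and height (world z) of each of cutter, hook below 0.008 m and angle between cutter's own z axis and vertical below 0.1 rad and linear speed of each of cutter, hook below 0.02 m/s and angle between hook's own z axis and vertical below 0.06 rad); the robot touches nothing.
It fails at once if the fingers touch the cutter while it is behind the guard's front bar (contact force between the fingers and cutter above 0.3 N and y of cutter in the frame of sheeter above 0 m).
It fails at once if the cutter is pushed on towards the rolls (its centre more than 175 mm beyond the guard's front bar) or knocked over (tilted more than 0.6 rad) (y of cutter in the frame of sheeter above 0.175 m or angle between cutter's own z axis and vertical above 0.6 rad).
It fails at once if the guard is knocked (more than 20 N) (contact force between guard and anything else above 20 N).
It fails at once if the cutter is dropped into the tray instead of being set down (falls from more than about 20 mm) (linear speed of cutter above 0.6 m/s and contact force between the fingers and cutter below 0.05 N and height (world z) of cutter below 0.1 m and horizontal distance between cutter and tray below 0.2 m).
It fails at once if the dredger or one of the other two cutters is moved by more than 30 mm (distance of any of cutter_large, cutter_small, dredger from where it was at the start of the episode above 0.03 m).
It also fails if it takes over 67 s, if anything falls off the work surface, if the arm or the gripper's body presses on something with over 40 N, if the wrist force passes 120 N, or if a joint passes its speed limit or range.

## Working session

There is one attempt and no reset: what is moved stays moved. The work goes in short steps, Python scripts to look and compute and a tool call to move; the robot and the scene stay as the last step left them, time stands still between calls to the robot, and variables do not carry over. Pictures are saved under pics/ and viewed, and the job is handed in when it is done.

Besides the shell and the picture viewer there is one more tool, called after "Call:" by a JSON object that holds its "api" and its "payload". drive_tool: Moves the arm, as the interface text tells. Its arguments: {"type":"object","properties":{"rows":{"type":"array","items":{"type":"array","items":{"type":"number"}}},"grip":{"type":"number"},"squeeze":{"type":"number"}},"required":["rows"]}

```bash
ls; mkdir -p pics
python3 - <<'E'
from bench import *
import cv2
for n in("scene","top"):
    cv2.imwrite(f"pics/{n}0.png",snapshot(n)); print(n,camera_model(n))
print(state())
E
```

```text
pics
scene {'fov_y': 46.987861085197, 'cx': 320.259799777857, 'cy': 198.68699776508814, 'rvec': array([ 1.50322302,  2.21465018, -0.75220054]), 'tvec': array([ 0.27322395, -0.26879441,  1.70827202])}
top {'fov_y': 54.477412752843115, 'cx': 319.8965275647984, 'cy': 199.9746454478424, 'rvec': array([ 2.11616228, -2.14983584,  0.16376189]), 'tvec': array([-0.0828074 ,  0.52063635,  1.28976511])}
{'clock': 0.1, 'joint_positions': array([-1.33109387e+00,  1.58987752e-01,  1.59812773e+00, -3.55923954e-05,
        1.38620183e+00, -2.10090970e-01]), 'joint_velocities': array([ 1.81226276e-03, -6.08694589e-04, -2.20549344e-03,  6.61396753e-04,
        1.01156422e-03,  8.62026216e-07]), 'effort': array([-1.53167889e-05, -3.96989822e+01, -3.32338214e+01, -2.98781752e-04,
        4.16185459e-03, -4.29047986e-06]), 'tcp_pos': array([ 0.24984977, -0.5173088 ,  0.25240363]), 'orientation': array([-1.76060988,  1.56907131,  1.83078276]), 'wrist_force': array([-0.10594103, -0.38068744,  0.2106353 ]), 'ft_torque': array([ 0.07896295,  0.02712866, -0.01952232]), 'grip_width': 0.08531687553228734}
```

View pics/scene0.png

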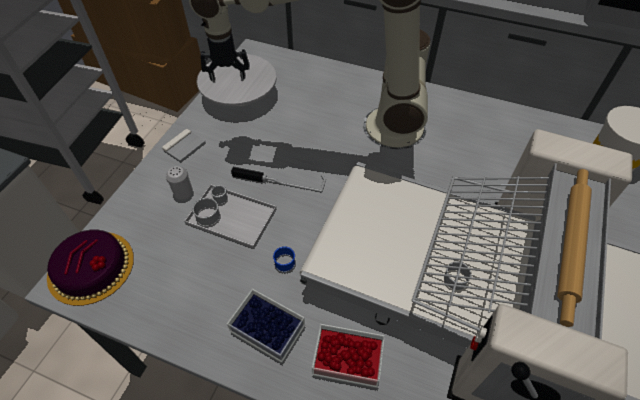

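View pics/top0.png

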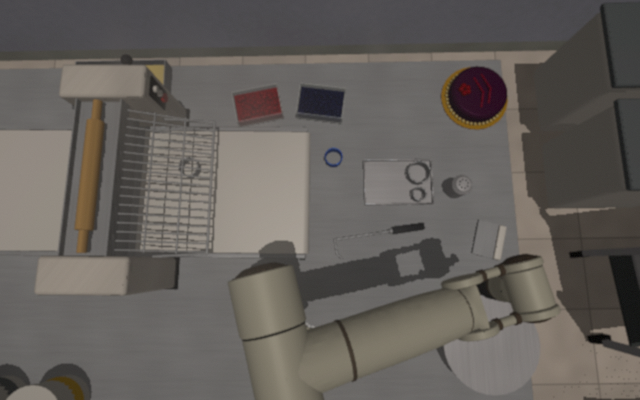

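```bash
cat > h.py <<'E'
import numpy as np, cv2
from bench import camera_model
def K(n):
    m=camera_model(n); f=200/np.tan(np.radians(m['fov_y']/2))
    return np.array([[f,0,m['cx']],[0,f,m['cy']],[0,0,1.]]),cv2.Rodrigues(m['rvec'])[0],np.array(m['tvec'])
def ray(n,p):
    k,R,t=K(n); d=R.T@np.linalg.solve(k,[p[0],p[1],1.]); return -R.T@t,d
def onz(n,p,z):
    o,d=ray(n,p); return o+d*(z-o[2])/d[2]
def proj(n,P):
    k,R,t=K(n); q=k@(R@np.asarray(P,float)+t); return q[:2]/q[2]
def crop(img,x0,y0,x1,y1,s,fn):
    cv2.imwrite(fn,cv2.resize(img[y0:y1,x0:x1],None,fx=s,fy=s,interpolation=cv2.INTER_CUBIC))
E
python3 - <<'E'
from h import *
t=cv2.imread('pics/top0.png');s=cv2.imread('pics/scene0.png')
crop(t,310,140,510,270,4,'pics/c1.png')
crop(t,110,90,320,270,3,'pics/c2.png')
crop(s,160,120,340,260,4,'pics/c3.png')
crop(s,400,160,560,320,3.7,'pics/c4.png')
for n in('scene','top'): print(n,-K(n)[1].T@K(n)[2])
E
```

```text
scene [1.26394135 0.21081271 1.19293979]
top [ 0.3045669  -0.10081844  1.35590854]
```

View pics/c1.png

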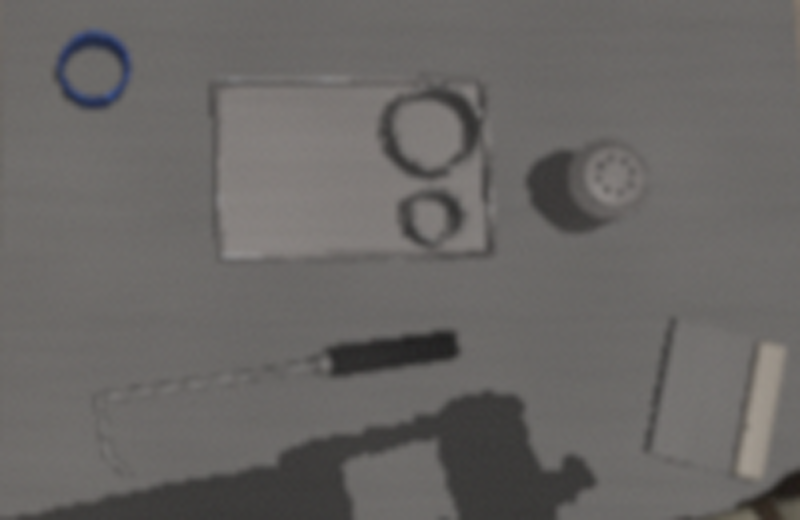

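View pics/c2.png

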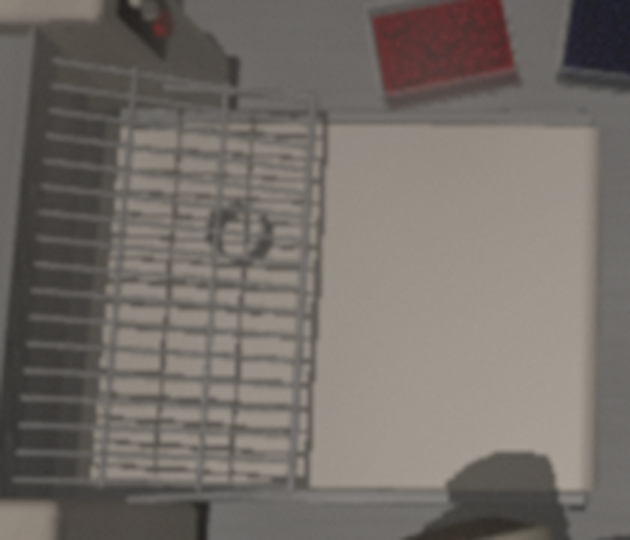

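View pics/c3.png

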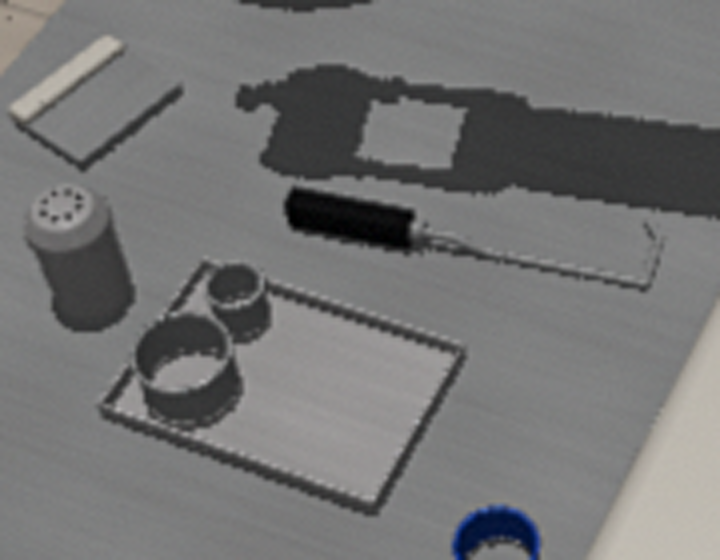

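View pics/c4.png

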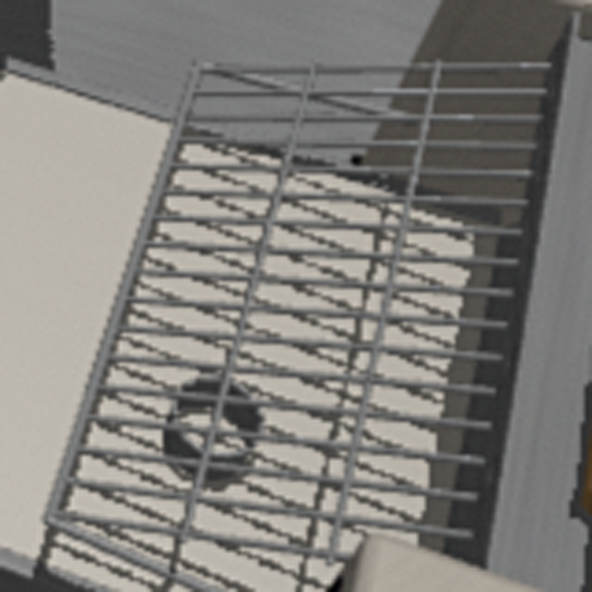

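```bash
cat >> h.py <<'E'
from scipy.spatial.transform import Rotation as Ro
def toolR(s): return Ro.from_euler('xyz',s['orientation']).as_matrix()
E
python3 - <<'E'
from h import *
from bench import state
np.set_printoptions(precision=4,suppress=True)
print(toolR(state()))
t=cv2.imread('pics/top0.png');s=cv2.imread('pics/scene0.png')
c2=lambda x,y:(110+(x+.5)/3-.5,90+(y+.5)/3-.5)
c1=lambda x,y:(310+(x+.5)/4-.5,140+(y+.5)/4-.5)
c3=lambda x,y:(160+(x+.5)/4-.5,120+(y+.5)/4-.5)
c4=lambda x,y:(400+(x+.5)/3.7-.5,160+(y+.5)/3.7-.5)
print('belt corners', onz('top',c2(596,125),.11),onz('top',c2(586,490),.11))
print('bar', onz('top',c2(315,97),.19),onz('top',c2(292,490),.19))
print('bar scene', onz('scene',c4(200,65),.19),onz('scene',c4(50,520),.19))
print('ring rim top', [onz('top',c2(*p),.16)[:2] for p in((240,205),(240,262),(208,235),(270,235))])
print('ring scene top ctr', onz('scene',c4(213,413),.16), onz('scene',c4(210,440),.12))
# handle mask
m=((t.max(2)<45)).astype(np.uint8); m[:222]=0;m[238:]=0;m[:,:385]=0;m[:,430:]=0
n,l,st,c=cv2.connectedComponentsWithStats(m)
for i in range(1,n):
    if st[i,4]>50:
        pts=np.argwhere(l==i)[:,::-1].astype(np.float32); r=cv2.minAreaRect(pts); print(st[i],r)
        b=cv2.boxPoints(r); print(np.array([onz('top',p,.03)[:2] for p in b]))
print('corner', onz('top',c1(97,398),.004),'tip',onz('top',c1(122,473),.004))
print('rodstart',onz('top',c1(320,364),.012))
print('corner scene', onz('scene',c3(648,287),.004),'tip',onz('scene',c3(648,225),.004))
print('tray', [onz('top',c1(*p),.018)[:2] for p in((212,82),(485,82),(220,260),(492,253))])
print('tray scene', [onz('scene',c3(*p),.018)[:2] for p in((207,263),(465,350),(103,405),(375,505))])
print('large top rim',onz('top',c1(433,131),.045),'small',onz('top',c1(433,217),.04))
print('large sc',onz('scene',c3(182,350),.045),'small',onz('scene',c3(237,285),.04))
print('dredger',onz('top',c1(613,173),.106))
E
```

```text
[[-0.0004  0.4348 -0.9005]
 [ 0.0017 -0.9005 -0.4348]
 [-1.     -0.0017 -0.0003]]
belt corners [ 0.7415 -0.0563  0.11  ] [ 0.3381 -0.0416  0.11  ]
bar [0.7496 0.2359 0.19  ] [0.3404 0.247  0.19  ]
bar scene [0.3389 0.2499 0.19  ] [0.7491 0.2391 0.19  ]
ring rim top [array([0.6423, 0.3209]), array([0.5803, 0.3185]), array([0.6102, 0.3536]), array([0.609 , 0.2878])]
ring scene top ctr [0.6161 0.323  0.16  ] [0.613  0.3297 0.12  ]
[393 224  31   7 112] ((408.0399475097656, 227.7799835205078), (4.949747562408447, 29.839908599853516), 81.8698959350586)
[[ 0.4221 -0.3387]
 [ 0.4349 -0.44  ]
 [ 0.4182 -0.4414]
 [ 0.4054 -0.3403]]
corner [ 0.3871 -0.1371  0.004 ] tip [ 0.3225 -0.1573  0.004 ]
rodstart [ 0.4129 -0.33    0.012 ]
corner scene [ 0.3883 -0.1347  0.004 ] tip [ 0.3261 -0.1593  0.004 ]
tray [array([ 0.6638, -0.2444]), array([ 0.6595, -0.4856]), array([ 0.5042, -0.2462]), array([ 0.5064, -0.4824])]
tray scene [array([ 0.509 , -0.4773]), array([ 0.5114, -0.2421]), array([ 0.6631, -0.4808]), array([ 0.6665, -0.2436])]
large top rim [ 0.6096 -0.4305  0.045 ] small [ 0.5352 -0.4276  0.04  ]
large sc [ 0.6096 -0.4357  0.045 ] small [ 0.5341 -0.4306  0.04  ]
dredger [ 0.5577 -0.56    0.106 ]
```

Call:
{"api": "drive_tool", "payload": {"rows": [[0.02,0.02,-0.015,0.12],[0.045,0.04,-0.03,0.24],[0.07,0.06,-0.05,0.36],[0.095,0.08,-0.07,0.48],[0.12,0.1,-0.09,0.6],[0.145,0.12,-0.11,0.72],[0.16,0.14,-0.12,0.84],[0.167,0.148,-0.13,0.96]], "grip": 0.06}}

```text
clock: 0.77
tcp_pos: [0.4181, -0.3662, 0.1212]
orientation: [-2.597, 1.567, 1.963]
wrist_force: [-0.0, -0.5, 1.5]
grip_width: 0.06
```

Call:
{"api": "drive_tool", "payload": {"rows": [[0,0,0,0.12],[0,0,0,0.24],[0,0,-0.01,0.288],[0,0,-0.02,0.288],[0,0,-0.03,0.288],[0,0,-0.03,0.288],[0,0,-0.03,0.288],[0,0,-0.03,0.288]]}}

```text
clock: 1.43
tcp_pos: [0.4169, -0.3699, 0.0933]
orientation: [-2.475, 1.571, 2.363]
wrist_force: [-0.1, 0.7, 0.1]
grip_width: 0.0601
```

Run:
```python
from h import *
from bench import *
t=snapshot('top');s=snapshot('scene')
cv2.imwrite('pics/t1.png',t);cv2.imwrite('pics/s1.png',s)
crop(t,310,140,510,300,4,'pics/t1c.png')
crop(s,180,80,340,220,4,'pics/s1c.png')
x=state();print(x['clock'],x['tcp_pos'],toolR(x)[:,1],x['grip_width'])
```

```text
1.5333 [ 0.41720667 -0.37020182  0.09384969] [9.92001641e-01 1.26224061e-01 4.79640362e-04] 0.05983602632438648
```

View pics/s1c.png

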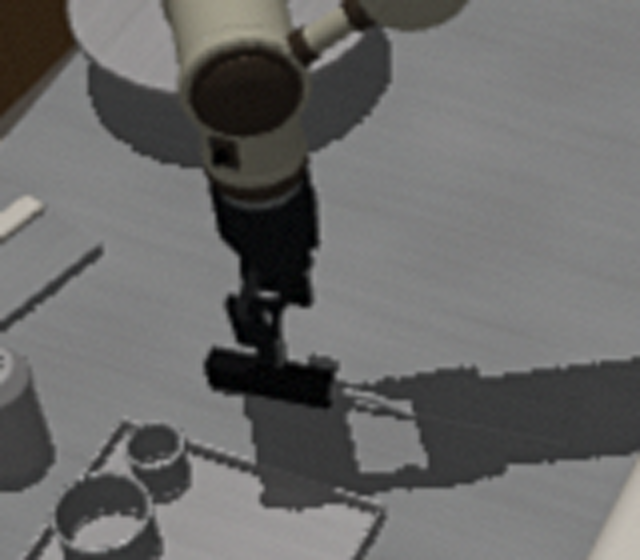

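View pics/t1c.png

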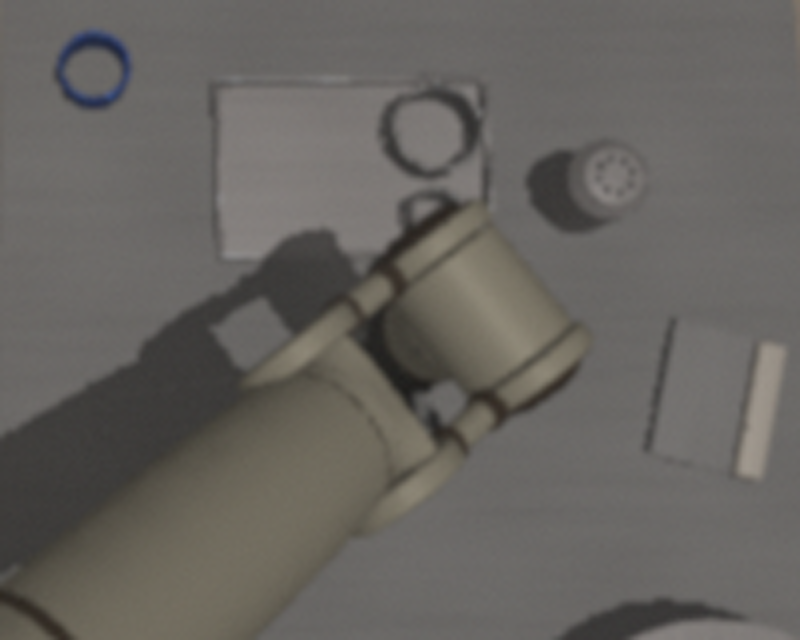

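The scene crop shows the gripper, in line, just above the black handle (full image about (248,172)). The jaw axis matches the hook's heading. I'm lowering and gripping.

Call:
{"api": "drive_tool", "payload": {"rows": [[0,0,-0.015,0],[0,0,-0.03,0],[0,0,-0.045,0],[0,0,-0.055,0],[0,0,-0.062,0],[0,0,-0.067,0],[0,0,-0.067,0],[0,0,-0.067,0]]}}

```text
clock: 2.2
tcp_pos: [0.4172, -0.3701, 0.0267]
orientation: [0.473, 1.57, -0.971]
wrist_force: [0.0, 0.1, -0.8]
grip_width: 0.0602
```

Call:
{"api": "drive_tool", "payload": {"rows": [[0,0,0,0],[0,0,0,0],[0,0,0,0],[0,0,0,0],[0,0,0,0],[0,0,0,0],[0,0,0,0],[0,0,0,0]], "grip": 0.01, "squeeze": 60}}

```text
clock: 2.87
tcp_pos: [0.4174, -0.3704, 0.0272]
orientation: [0.504, 1.569, -0.939]
wrist_force: [-0.8, 1.3, 5.9]
grip_width: 0.0227
```

Call:
{"api": "drive_tool", "payload": {"rows": [[0,0,0.02,0],[0,0,0.05,0],[0,0,0.08,0],[0,0,0.11,0],[0,0,0.14,0],[0,0,0.17,0],[0,0,0.19,0],[0,0,0.2,0]]}}

```text
clock: 3.53
tcp_pos: [0.4176, -0.3707, 0.2292]
orientation: [0.481, 1.566, -0.963]
wrist_force: [0.3, -0.4, -2.7]
grip_width: 0.0227
```

Call:
{"api": "drive_tool", "payload": {"rows": [[0.01,0.01,0,-0.01],[0.03,0.03,0,-0.03],[0.05,0.055,0,-0.05],[0.075,0.08,0,-0.08],[0.1,0.11,0,-0.1],[0.125,0.14,0,-0.13],[0.15,0.17,0,-0.157],[0.175,0.2,0,-0.157]]}}

```text
clock: 4.2
tcp_pos: [0.5921, -0.1678, 0.2242]
orientation: [-1.943, 1.568, 2.738]
wrist_force: [-0.3, -0.8, -1.5]
grip_width: 0.0228
```

Call:
{"api": "drive_tool", "payload": {"rows": [[0.025,0.03,0,0],[0.05,0.06,0,0],[0.075,0.09,0,0],[0.095,0.115,0,0],[0.112,0.132,0,0],[0.122,0.143,0,0],[0.122,0.143,0,0],[0.122,0.143,0,0]]}}

```text
clock: 4.87
tcp_pos: [0.7133, -0.0262, 0.2239]
orientation: [-1.597, 1.567, 3.086]
wrist_force: [-0.9, -1.3, -3.3]
grip_width: 0.0232
```

Run:
```python
from h import *
from bench import *
t=snapshot('top');s=snapshot('scene')
cv2.imwrite('pics/t2.png',t);cv2.imwrite('pics/s2.png',s)
crop(t,110,80,360,270,3,'pics/t2c.png')
crop(s,240,150,520,340,2.8,'pics/s2c.png')
x=state();print(x['clock'],x['tcp_pos'],toolR(x),x['grip_width'])
```

```text
4.9667 [ 0.7130369  -0.02752631  0.22492036] [[-2.53092925e-03  9.99526054e-01 -3.06799945e-02]
 [-4.57699389e-05 -3.06802086e-02 -9.99529251e-01]
 [-9.99996796e-01 -2.52833359e-03  1.23397684e-04]] 0.023019951633420962
```

View pics/s2c.png

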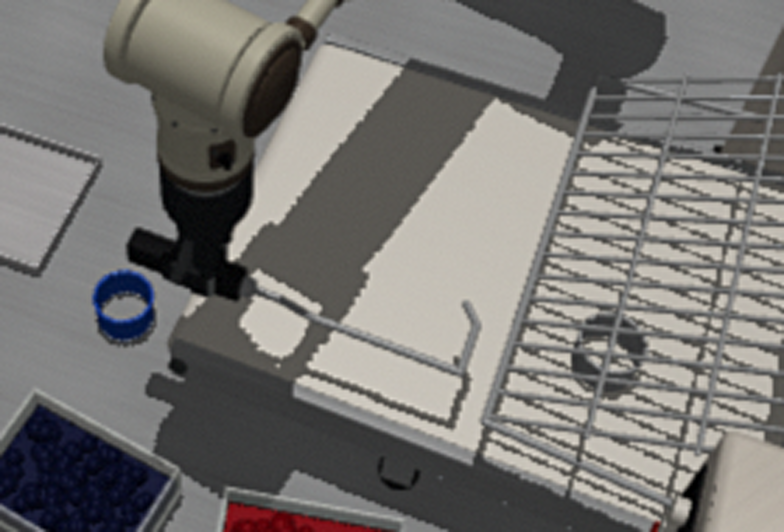

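View pics/t2c.png

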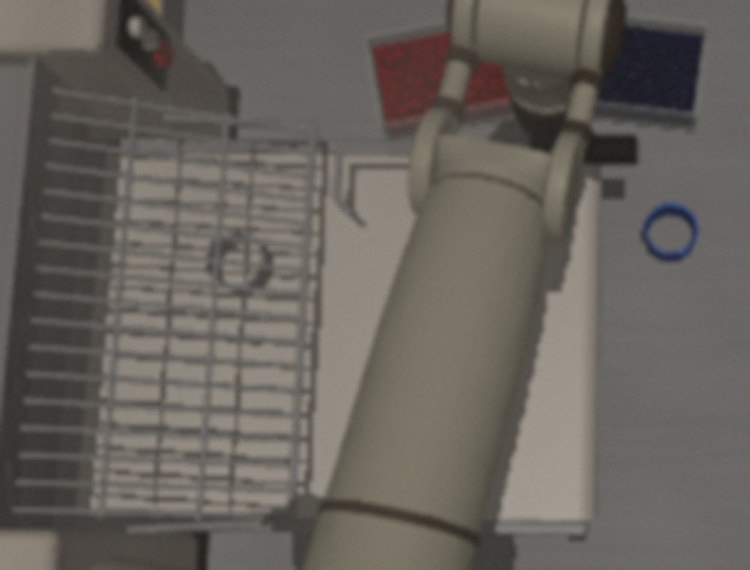

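Run:
```python
from h import *
t=cv2.imread('pics/t2.png');s=cv2.imread('pics/s2.png')
crop(t,205,115,265,165,12,'pics/t2d.png')
crop(s,350,240,430,300,9,'pics/s2d.png')
# predicted corner: grasp at hook x=14, underside .027 below tcp
d=np.array([0.0307,0.9995]);y=np.array([-.9995,.0307]);g=np.array([.713,-.0275])
for nm,hx,hy in(('corner',250,0),('bend',250,50),('tip',236,66),('rod130',130,0)):
    p=g+d*(hx-14)/1e3+y*hy/1e3; P=[*p,.202]
    a=proj('top',P);b=proj('scene',P); print(nm,P,a,(a-[205,115]+.5)*12,(b-[350,240]+.5)*9)
```

```text
corner [np.float64(0.7202451999999999), np.float64(0.208382), 0.202] [222.1484116  129.47083585] [211.78093924 179.65003022] [494.79209139 392.57549763]
bend [np.float64(0.6702701999999999), np.float64(0.20991700000000002), 0.202] [221.23851033 144.97218577] [200.86212394 365.66622924] [549.4100085  239.25942462]
tip [np.float64(0.6538484), np.float64(0.1964152), 0.202] [225.47252727 150.03265904] [251.67032723 426.39190847] [516.94647671 174.01355609]
rod130 [np.float64(0.7165612), np.float64(0.088442), 0.202] [260.65965881 129.92239038] [673.91590568 185.06868456] [ 69.30762981 233.45863888]
```

View pics/t2d.png

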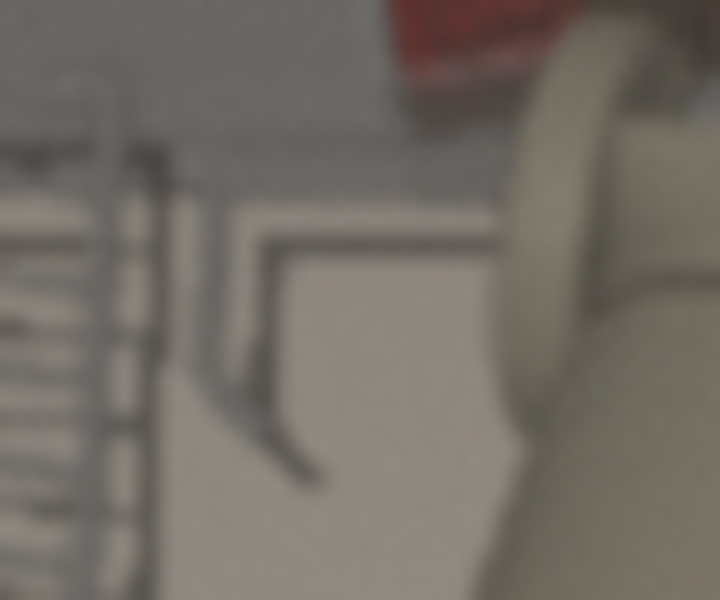

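View pics/s2d.png

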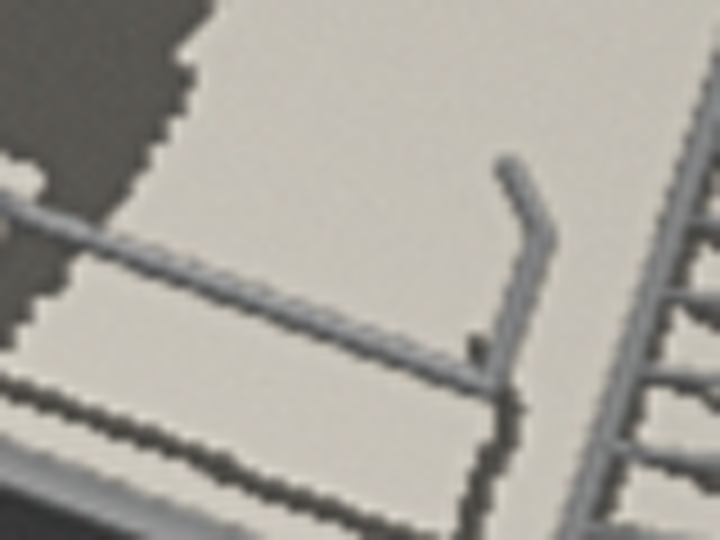

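Call:
{"api": "drive_tool", "payload": {"rows": [[0.004,0,-0.015,0],[0.004,0,-0.03,0],[0.004,0,-0.045,0],[0.004,0,-0.055,0],[0.004,0,-0.062,0],[0.004,0,-0.067,0],[0.004,0,-0.07,0],[0.004,0,-0.07,0]]}}

```text
clock: 5.63
tcp_pos: [0.7179, -0.0269, 0.1559]
orientation: [-1.765, 1.57, 2.917]
wrist_force: [-0.5, 0.3, -2.1]
grip_width: 0.0231
```

Run:
```python
from h import *
from bench import *
s=snapshot('scene')
cv2.imwrite('pics/s3.png',s)
crop(s,330,220,470,320,5.5,'pics/s3c.png')
x=state();print(x['clock'],x['tcp_pos'],x['wrist_force'],x['grip_width'])
```

```text
5.6833 [ 0.71818024 -0.02691232  0.15664932] [-0.23316792 -0.57432911 -2.59440026] 0.022851415324060178
```

View pics/s3c.png

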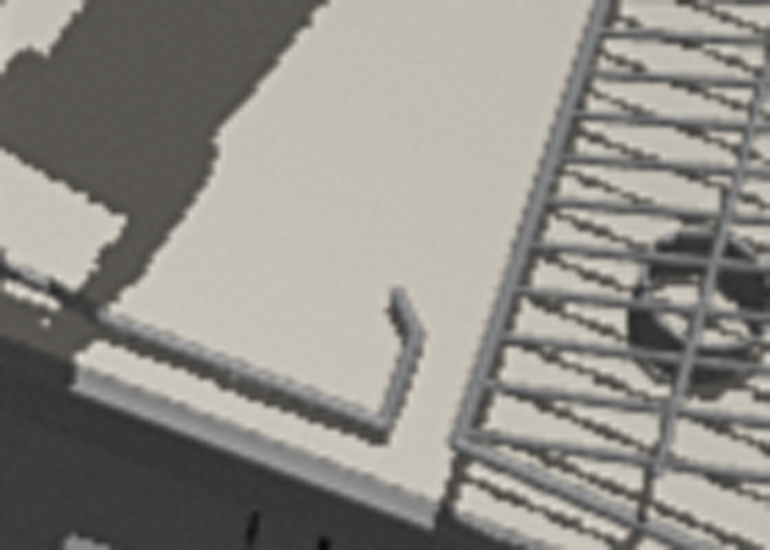

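Call:
{"api": "drive_tool", "payload": {"rows": [[0,0.012,-0.002,0],[0.001,0.035,-0.003,0],[0.002,0.06,-0.003,0],[0.003,0.09,-0.003,0],[0.004,0.12,-0.003,0],[0.005,0.148,-0.003,0],[0.005,0.168,-0.003,0],[0.005,0.177,-0.003,0]]}}

```text
clock: 6.35
tcp_pos: [0.7227, 0.1546, 0.1541]
orientation: [2.482, 1.569, 0.885]
wrist_force: [0.1, 0.8, -2.0]
grip_width: 0.023
```

Run:
```python
from h import *
from bench import *
s=snapshot('scene');t=snapshot('top')
cv2.imwrite('pics/s4.png',s)
crop(s,370,220,510,330,5.5,'pics/s4c.png')
crop(t,140,110,260,200,6,'pics/t4c.png')
x=state();print(x['clock'],x['tcp_pos'],x['wrist_force'],x['grip_width'])
```

```text
6.45 [0.72283771 0.15245825 0.15379277] [-0.34388991 -0.69570671 -2.06227726] 0.023021541045896682
```

View pics/s4c.png

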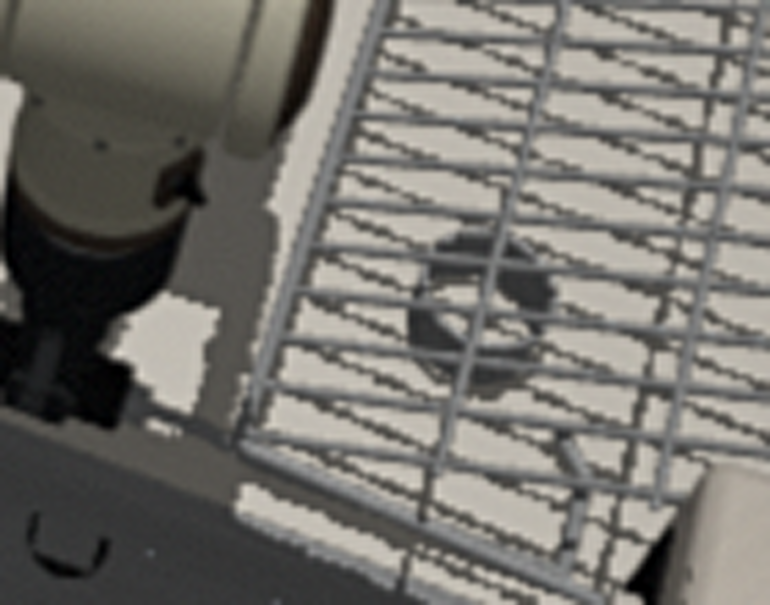

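View pics/t4c.png

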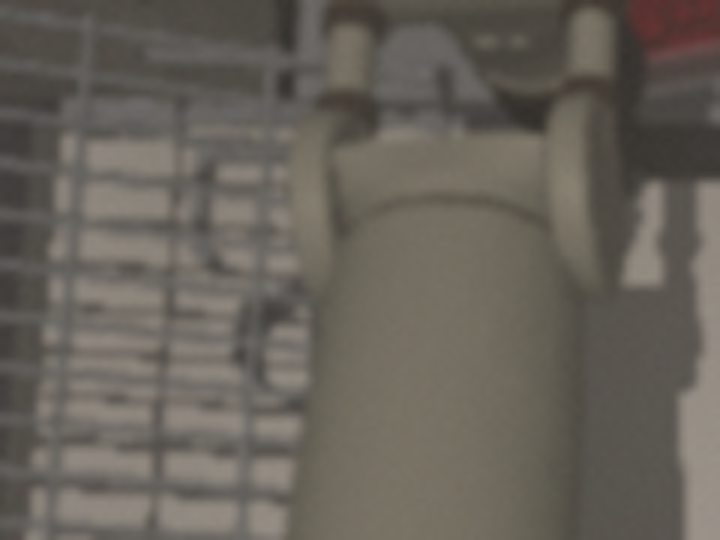

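Run:
```python
from h import *
def sh(P): 
    d=np.array(P[:2])-[.545,.243]; c,s=np.cos(-.03),np.sin(-.03); return np.round([d[0]*c+d[1]*s,-d[0]*s+d[1]*c],4)
c=lambda x,y:(370+(x+.5)/5.5-.5,220+(y+.5)/5.5-.5)
print('tip',sh(onz('scene',c(565,440),.131)),'bend',sh(onz('scene',c(583,485),.131)))
# ring rim: top ellipse extents left 415,280; right 555,290; near bottom base 487,395
for nm,p,z in(('top-right',(556,288),.16),('top-left',(412,300),.16),('base near',(487,395),.12),('top far',(487,232),.16)): print(nm,sh(onz('scene',c(*p),z)))
```

```text
tip [0.1139 0.1376] bend [0.1323 0.1496]
top-right [0.0572 0.1137]
top-left [0.0894 0.0547]
base near [0.0995 0.1012]
top far [0.0407 0.078 ]
```

Call:
{"api": "drive_tool", "payload": {"rows": [[-0.006,0,0,0],[-0.016,0,0,0],[-0.028,0.001,0,0],[-0.04,0.001,0,0],[-0.052,0.001,0,0],[-0.062,0.002,0,0],[-0.069,0.002,0,0],[-0.072,0.002,0,0]]}}

```text
clock: 7.12
tcp_pos: [0.6501, 0.1509, 0.1535]
orientation: [-0.854, 1.57, -2.457]
wrist_force: [0.5, 0.0, -2.3]
grip_width: 0.0227
```

Run:
```python
from h import *
from bench import *
s=snapshot('scene')
cv2.imwrite('pics/s5.png',s)
crop(s,370,220,510,330,5.5,'pics/s5c.png')
x=state();print(x['clock'],x['tcp_pos'],x['wrist_force'],x['grip_width'])
```

```text
7.1667 [0.65018978 0.15115641 0.15346901] [ 0.46066355  0.49610698 -2.7532015 ] 0.022940857400009382
```

View pics/s5c.png

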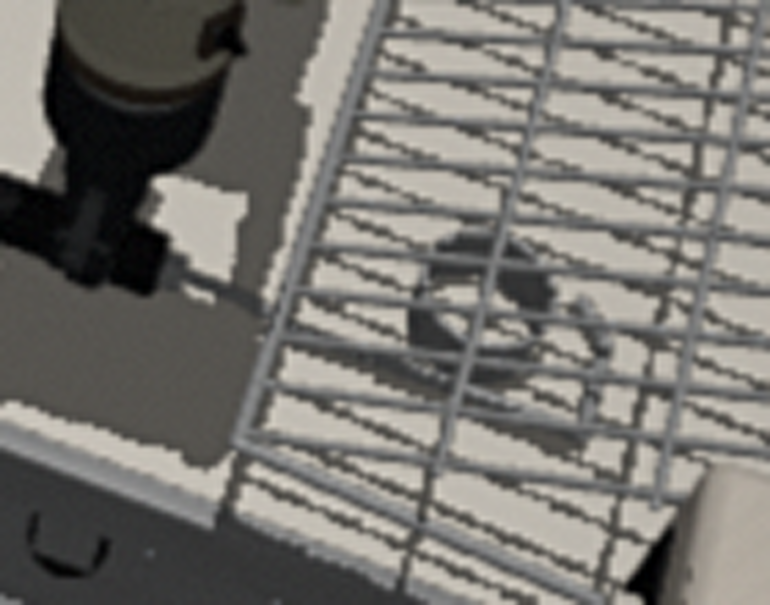

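Call:
{"api": "drive_tool", "payload": {"rows": [[0,-0.004,0,0],[0,-0.01,0,0],[0,-0.016,0,0],[-0.001,-0.022,0,0],[-0.001,-0.028,0,0],[-0.001,-0.034,0,0],[-0.001,-0.041,0,0],[-0.001,-0.048,0,0]]}}

```text
clock: 7.83
tcp_pos: [0.65, 0.1035, 0.1533]
orientation: [2.822, 1.571, 1.221]
wrist_force: [-0.1, 0.2, -2.2]
grip_width: 0.0232
```

Run:
```python
from h import *
from bench import *
s=snapshot('scene')
cv2.imwrite('pics/s6.png',s)
crop(s,370,220,510,330,5.5,'pics/s6c.png')
x=state();print(x['clock'],x['tcp_pos'],x['wrist_force'],x['grip_width'])
```

```text
7.8833 [0.65013761 0.10207422 0.15329626] [ 0.0668628  -0.51566589 -2.02387984] 0.022924094005589805
```

View pics/s6c.png

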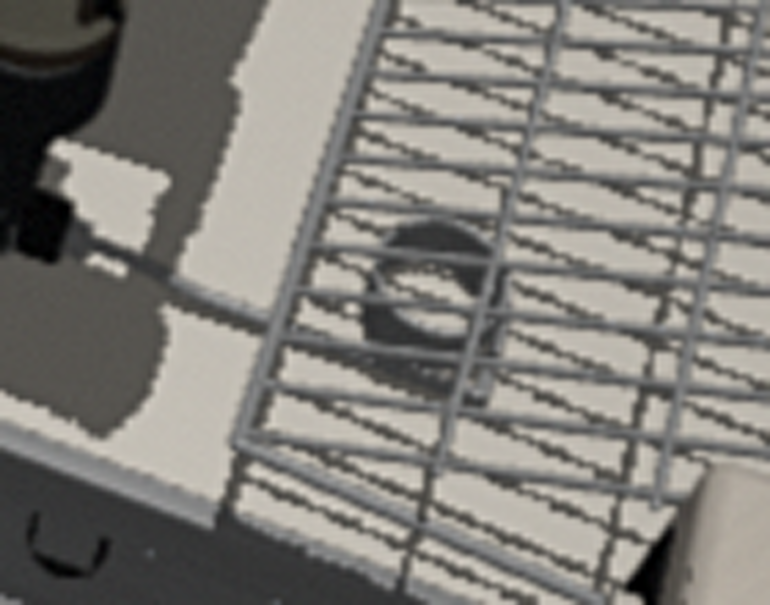

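The cutter has moved about 45 crop px towards the bar and is still upright inside the hook, so I'm carrying on with the pull.

Call:
{"api": "drive_tool", "payload": {"rows": [[0,-0.005,0,0],[0,-0.013,0,0],[-0.001,-0.022,0,0],[-0.001,-0.031,0,0],[-0.001,-0.041,0,0],[-0.002,-0.051,0,0],[-0.002,-0.061,0,0],[-0.002,-0.071,0,0]]}}

```text
clock: 8.55
tcp_pos: [0.6479, 0.032, 0.1533]
orientation: [0.222, 1.571, -1.379]
wrist_force: [-0.8, -0.3, -2.3]
grip_width: 0.0229
```

Call:
{"api": "drive_tool", "payload": {"rows": [[0,-0.011,0,0],[0,-0.022,0,0],[-0.001,-0.033,0,0],[-0.001,-0.044,0,0],[-0.001,-0.055,0,0],[-0.002,-0.065,0,0],[-0.002,-0.073,0,0],[-0.002,-0.078,0,0]]}}

```text
clock: 9.22
tcp_pos: [0.646, -0.0461, 0.1533]
orientation: [0.34, 1.571, -1.262]
wrist_force: [-0.3, 0.5, -1.8]
grip_width: 0.0232
```

Run:
```python
from h import *
from bench import *
s=snapshot('scene');t=snapshot('top')
cv2.imwrite('pics/s7.png',s);cv2.imwrite('pics/t7.png',t)
crop(s,300,180,460,320,5,'pics/s7c.png')
x=state();print(x['clock'],x['tcp_pos'],x['wrist_force'],x['grip_width'])
```

```text
9.3167 [ 0.6460362  -0.04580048  0.15336809] [-0.48527948  0.22424573 -2.44941856] 0.02284956076084732
```

View pics/s7c.png

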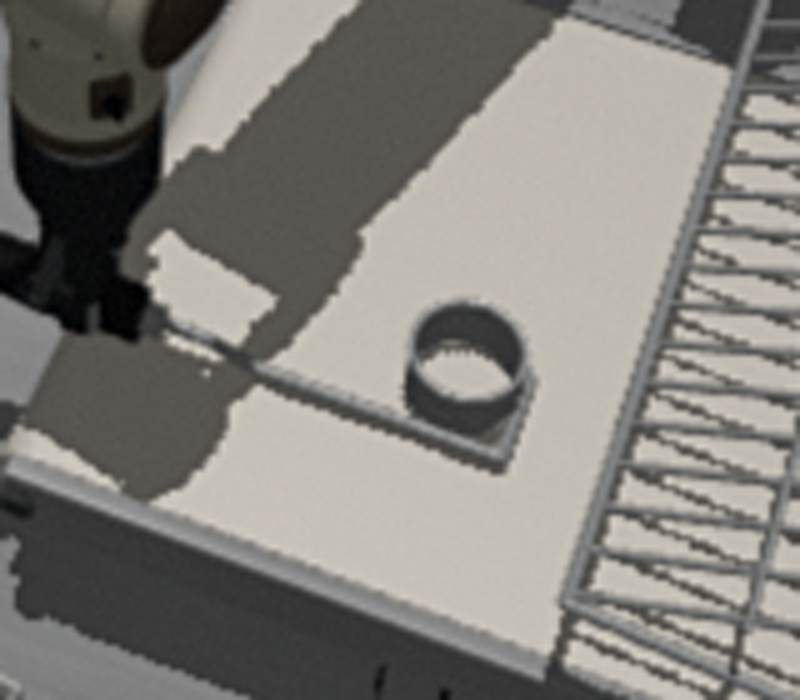

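View pics/t7.png

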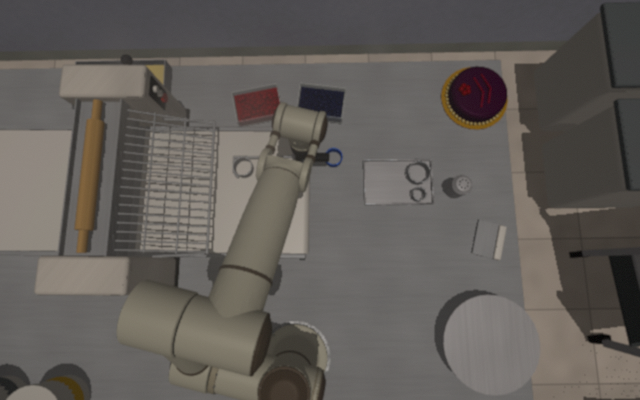

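Call:
{"api": "drive_tool", "payload": {"rows": [[0.004,0.006,0,0],[0.008,0.012,0,0],[0.008,0.012,0.006,0],[0.008,0.012,0.02,0],[0.008,0.012,0.04,0],[0.008,0.012,0.065,0],[0.008,0.012,0.09,0],[0.008,0.01,0.1,0]]}}

```text
clock: 9.98
tcp_pos: [0.6559, -0.0346, 0.2595]
orientation: [1.378, 1.563, -0.222]
wrist_force: [0.4, 0.1, -2.1]
grip_width: 0.0234
```

Call:
{"api": "drive_tool", "payload": {"rows": [[-0.01,-0.015,0,0.01],[-0.03,-0.045,0,0.03],[-0.05,-0.08,0,0.05],[-0.075,-0.115,0,0.08],[-0.1,-0.15,0,0.1],[-0.13,-0.185,0,0.13],[-0.155,-0.215,0,0.157],[-0.18,-0.25,0,0.157]]}}

```text
clock: 10.65
tcp_pos: [0.4758, -0.2811, 0.2538]
orientation: [0.52, 1.57, -0.922]
wrist_force: [0.7, -0.3, -1.9]
grip_width: 0.0232
```

Run:
```python
from h import *
from bench import *
s=snapshot('scene');t=snapshot('top')
cv2.imwrite('pics/s8.png',s);cv2.imwrite('pics/t8.png',t)
crop(t,200,110,320,200,6,'pics/t8c.png')
x=state();print(x['clock'],x['tcp_pos'],x['wrist_force'],toolR(x)[:,1])
```

```text
10.75 [ 0.47426132 -0.28475346  0.25389178] [-0.36204747  0.89110638 -2.70953908] [ 0.99276594  0.12005989 -0.00118959]
```

View pics/s8.png

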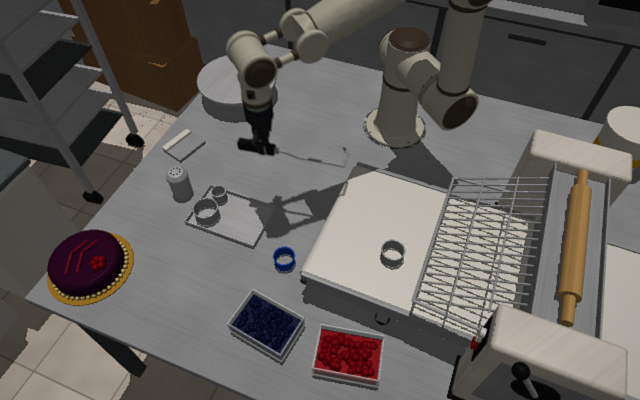

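View pics/t8c.png

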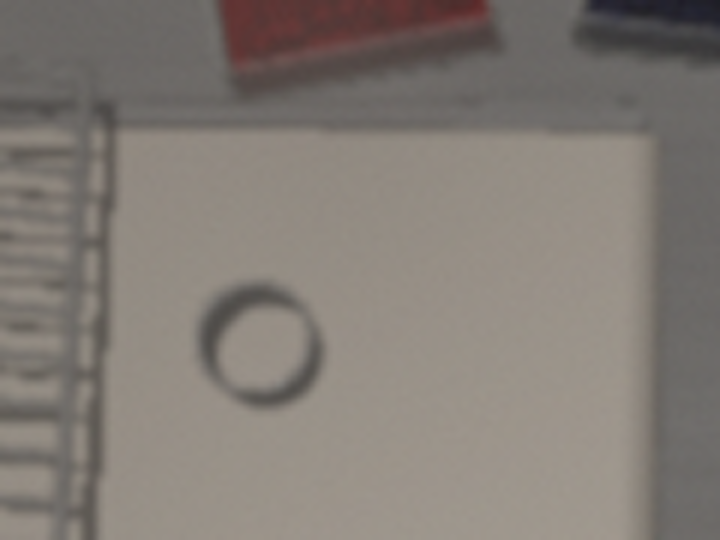

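Call:
{"api": "drive_tool", "payload": {"rows": [[-0.015,-0.02,-0.02,0],[-0.03,-0.045,-0.045,0],[-0.045,-0.065,-0.075,0],[-0.055,-0.08,-0.105,0],[-0.057,-0.085,-0.135,0],[-0.057,-0.085,-0.16,0],[-0.057,-0.085,-0.178,0],[-0.057,-0.085,-0.188,0]]}}

```text
clock: 11.42
tcp_pos: [0.4197, -0.3636, 0.0628]
orientation: [-2.681, 1.567, 2.158]
wrist_force: [0.8, 0.7, -2.7]
grip_width: 0.0231
```

Call:
{"api": "drive_tool", "payload": {"rows": [[0,0,-0.008,0],[0,0,-0.015,0],[0,0,-0.022,0],[0,0,-0.028,0],[0,0,-0.032,0],[0,0,-0.035,0],[0,0,-0.035,0],[0,0,-0.035,0]]}}

```text
clock: 12.08
tcp_pos: [0.4205, -0.3652, 0.0305]
orientation: [0.508, 1.571, -0.936]
wrist_force: [-0.2, 0.6, -1.7]
grip_width: 0.0227
```

Run:
```python
from h import *
from bench import *
s=snapshot('scene')
crop(s,180,80,340,220,4,'pics/s9c.png')
x=state();print(x['clock'],x['tcp_pos'],x['wrist_force'],toolR(x)[:,1])
c=lambda x,y:(200+(x+.5)/6-.5,110+(y+.5)/6-.5)
t=cv2.imread('pics/t8.png')
print('rim ctr(top) from top', onz('top',c(262,343),.16), [onz('top',c(*p),.16)[:2] for p in((197,343),(325,343),(262,281),(262,409))])
```

```text
12.1333 [ 0.42057141 -0.36534728  0.03064759] [ 0.71732288 -0.60757869 -0.91971946] [9.91947237e-01 1.26651470e-01 2.91296620e-04]
rim ctr(top) from top [0.61067663 0.14942106 0.16      ] [array([0.61127831, 0.18383377]), array([0.61009378, 0.11608587]), array([0.64449665, 0.14999107]), array([0.57500107, 0.14881977])]
```

View pics/s9c.png

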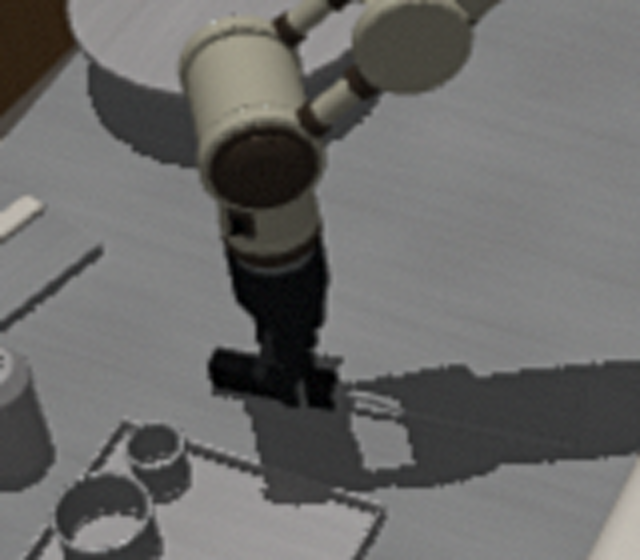

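Call:
{"api": "drive_tool", "payload": {"rows": [[0,0,-0.001,0],[0,0,-0.002,0],[0,0,-0.003,0],[0,0,-0.003,0],[0,0,-0.003,0],[0,0,-0.003,0],[0,0,-0.003,0],[0,0,-0.003,0]]}}

```text
clock: 12.8
tcp_pos: [0.4204, -0.3651, 0.0273]
orientation: [0.641, 1.571, -0.803]
wrist_force: [0.2, -0.2, -2.4]
grip_width: 0.0231
```

Call:
{"api": "drive_tool", "payload": {"rows": [[0,0,0,0],[0,0,0,0],[0,0,0,0],[0,0,0,0],[0,0,0,0],[0,0,0,0],[0,0,0,0],[0,0,0,0]], "grip": 0.06}}

```text
clock: 13.47
tcp_pos: [0.4204, -0.3651, 0.0273]
orientation: [2.432, 1.571, 0.988]
wrist_force: [-0.4, -0.3, 0.2]
grip_width: 0.06
```

Call:
{"api": "drive_tool", "payload": {"rows": [[0,0,0.01,0],[0,0,0.03,0],[0,0,0.06,0],[0,0,0.1,0],[0,0,0.14,0],[0,0,0.18,0],[0.01,0.02,0.2,-0.03],[0.03,0.05,0.21,-0.06]]}}

```text
clock: 14.13
tcp_pos: [0.4509, -0.318, 0.2433]
orientation: [0.558, 1.562, -0.952]
wrist_force: [1.0, -0.3, -0.2]
grip_width: 0.0598
```

Run:
```python
from h import *
from bench import *
s=snapshot('scene');crop(s,160,120,340,260,4,'pics/s10c.png')
x=state();print(x['clock'],x['tcp_pos'],x['wrist_force'],toolR(x)[:,1])
```

```text
14.1833 [ 0.45486695 -0.31147012  0.24355103] [3.51059898 4.52727477 0.74037478] [0.99781493 0.06554072 0.00835311]
```

View pics/s10c.png

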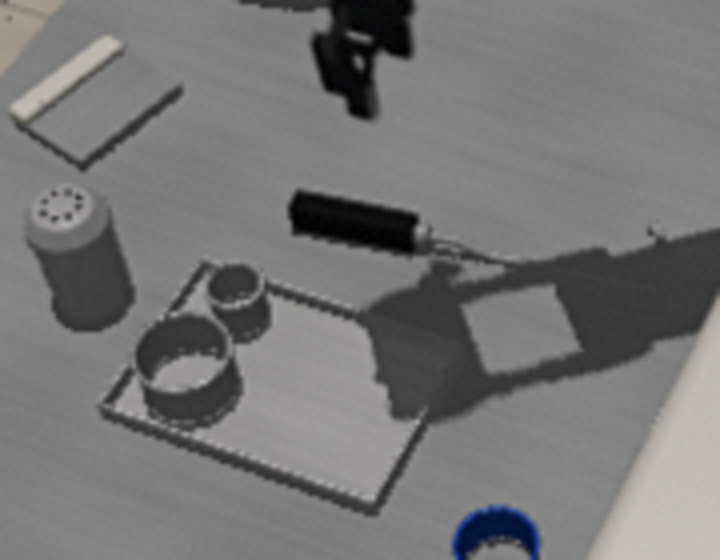

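Call:
{"api": "drive_tool", "payload": {"rows": [[0.01,0.02,0,-0.01],[0.022,0.05,0,-0.02],[0.034,0.08,0,-0.03],[0.046,0.115,0,-0.04],[0.058,0.15,0,-0.05],[0.07,0.185,0,-0.067],[0.08,0.22,0,-0.067],[0.09,0.255,0,-0.067]], "grip": 0.085}}

```text
clock: 14.85
tcp_pos: [0.5405, -0.0582, 0.2378]
orientation: [1.347, 1.57, -0.223]
wrist_force: [0.0, -1.3, -0.2]
grip_width: 0.0849
```

Call:
{"api": "drive_tool", "payload": {"rows": [[0.01,0.035,0,0],[0.022,0.07,0,0],[0.034,0.105,0,0],[0.046,0.14,0,0],[0.056,0.17,0,0],[0.064,0.195,0,0],[0.07,0.209,0,0],[0.07,0.209,0,0]]}}

```text
clock: 15.52
tcp_pos: [0.6106, 0.1519, 0.2375]
orientation: [2.876, 1.57, 1.309]
wrist_force: [-0.0, -0.3, -0.4]
grip_width: 0.0849
```

Run:
```python
from h import *
from bench import *
s=snapshot('scene');crop(s,330,170,450,290,5,'pics/s11c.png')
x=state();print(x['clock'],x['tcp_pos'],x['wrist_force'],toolR(x)[:,1],x['grip_width'])
```

```text
15.5667 [0.61028246 0.15015055 0.23741656] [-0.73496505  0.40719921 -0.04999477] [ 9.99996289e-01  2.71759322e-03 -1.89085542e-04] 0.08486861164843762
```

View pics/s11c.png

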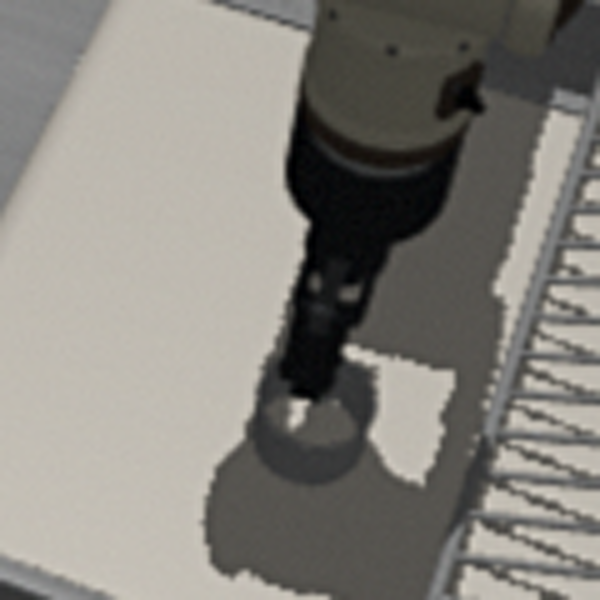

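Run:
```python
from h import *
s=cv2.imread('pics/s8.png'); crop(s,365,225,425,280,12,'pics/s8d.png')
for P in([.61,.1495,.16],[.61,.1495,.12]):
    th=np.linspace(0,2*np.pi,60); E=np.array([proj('scene',[P[0]+.03*np.cos(a),P[1]+.03*np.sin(a),P[2]]) for a in th])
    E=(E-[365,225]+.5)*12; print('bbox',E.min(0),E.max(0))
```

```text
bbox [186.36739919 160.13270157] [462.96889991 396.40763594]
bbox [168.22533817 255.42176773] [437.63818997 488.38690884]
```

View pics/s8d.png

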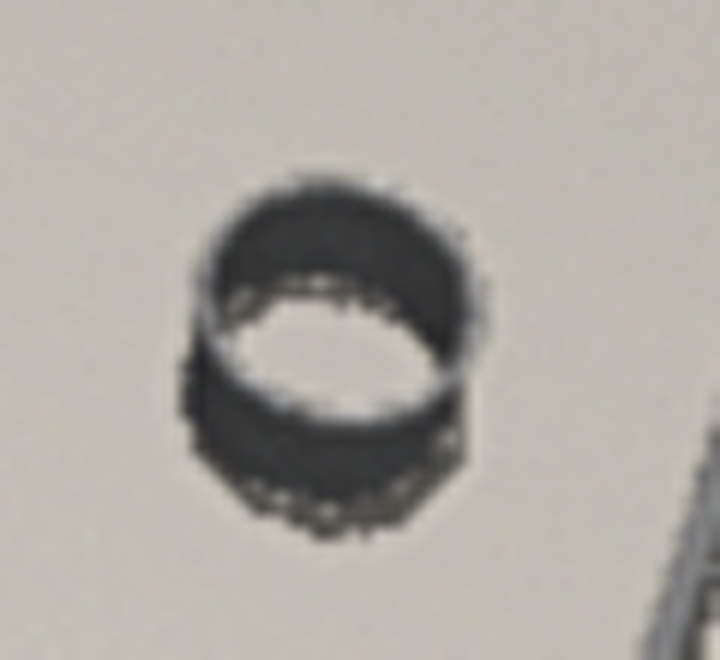

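Call:
{"api": "drive_tool", "payload": {"rows": [[0.003,0.002,-0.015,0],[0.003,0.002,-0.03,0],[0.003,0.002,-0.045,0],[0.003,0.002,-0.058,0],[0.003,0.002,-0.068,0],[0.003,0.002,-0.077,0],[0.003,0.002,-0.083,0],[0.003,0.002,-0.083,0]]}}

```text
clock: 16.23
tcp_pos: [0.6126, 0.1506, 0.1528]
orientation: [-1.494, 1.568, -3.065]
wrist_force: [0.2, -0.3, -0.0]
grip_width: 0.0851
```

Call:
{"api": "drive_tool", "payload": {"rows": [[0,0,0,0],[0,0,0,0],[0,0,0,0],[0,0,0,0],[0,0,0,0],[0,0,0,0],[0,0,0,0],[0,0,0,0]], "grip": 0.05, "squeeze": 25}}

```text
clock: 16.9
tcp_pos: [0.6142, 0.151, 0.1556]
orientation: [1.625, 1.569, 0.055]
wrist_force: [-1.7, 0.0, 5.4]
grip_width: 0.0599
```

Run:
```python
from h import *
from bench import *
s=snapshot('scene');crop(s,330,170,450,290,5,'pics/s12c.png')
x=state();print(x['clock'],x['tcp_pos'],x['wrist_force'],toolR(x)[:,1],x['grip_width'])
```

```text
16.95 [0.61416874 0.15097903 0.15558962] [0.00849054 0.72119873 6.43995724] [9.99997638e-01 5.43064156e-05 2.17276518e-03] 0.05999500069538813
```

View pics/s12c.png

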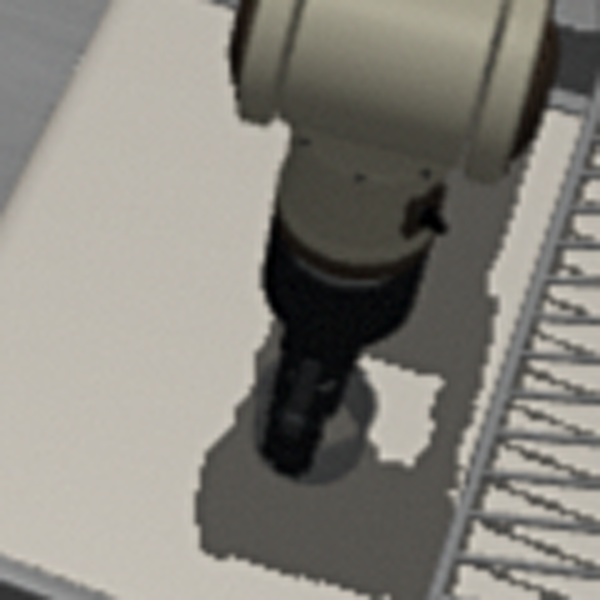

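Call:
{"api": "drive_tool", "payload": {"rows": [[0,0,0.01,0],[0,0,0.025,0],[0,0,0.045,0],[0,-0.005,0.065,0],[0,-0.015,0.08,0],[-0.002,-0.035,0.09,0],[-0.004,-0.06,0.095,0],[-0.006,-0.085,0.095,0]]}}

```text
clock: 17.62
tcp_pos: [0.6078, 0.0654, 0.2513]
orientation: [1.468, 1.568, -0.101]
wrist_force: [-0.2, -0.6, -0.5]
grip_width: 0.0599
```

Call:
{"api": "drive_tool", "payload": {"rows": [[-0.002,-0.03,0,0],[-0.004,-0.065,0,0],[-0.006,-0.1,0,0],[-0.008,-0.135,0,0],[-0.01,-0.17,0,0],[-0.012,-0.205,0,0],[-0.014,-0.24,0,0],[-0.016,-0.27,0,0]]}}

```text
clock: 18.28
tcp_pos: [0.5906, -0.2062, 0.2492]
orientation: [-1.643, 1.57, 3.069]
wrist_force: [-0.4, -0.4, -0.5]
grip_width: 0.0603
```

Call:
{"api": "drive_tool", "payload": {"rows": [[-0.002,-0.025,-0.01,0],[-0.004,-0.05,-0.03,0],[-0.006,-0.075,-0.05,0],[-0.007,-0.092,-0.075,0],[-0.007,-0.104,-0.1,0],[-0.007,-0.104,-0.12,0],[-0.007,-0.104,-0.14,0],[-0.007,-0.104,-0.15,0]]}}

```text
clock: 18.95
tcp_pos: [0.5826, -0.3071, 0.0958]
orientation: [-2.241, 1.565, 2.47]
wrist_force: [0.1, 0.1, -0.6]
grip_width: 0.0601
```

Run:
```python
from h import *
from bench import *
s=snapshot('scene');crop(s,160,120,340,260,4,'pics/s13c.png')
x=state();print(x['clock'],x['tcp_pos'],x['wrist_force'],toolR(x)[:,1],x['grip_width'])
```

```text
19.0 [ 0.58209903 -0.30647174  0.0946477 ] [-1.39266805 -0.03788956 -3.19015318] [ 9.99982404e-01 -2.40520130e-04 -5.92731258e-03] 0.05967213880691337
```

View pics/s13c.png

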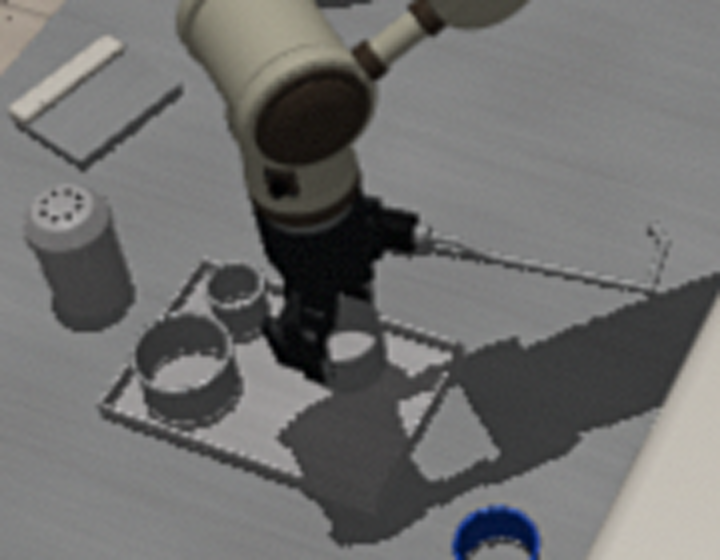

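Call:
{"api": "drive_tool", "payload": {"rows": [[0,0,-0.01,0],[0,0,-0.02,0],[0,0,-0.03,0],[0,0,-0.038,0],[0,0,-0.044,0],[0,0,-0.048,0],[0,0,-0.05,0],[0,0,-0.05,0]]}}

```text
clock: 19.67
tcp_pos: [0.5843, -0.308, 0.0489]
orientation: [-2.172, 1.57, 2.54]
wrist_force: [0.3, -0.3, -0.8]
grip_width: 0.0599
```

Call:
{"api": "drive_tool", "payload": {"rows": [[0,0,-0.001,0],[0,0,-0.002,0],[0,0,-0.003,0],[0,0,-0.004,0],[0,0,-0.004,0],[0,0,-0.004,0],[0,0,-0.004,0],[0,0,-0.004,0]]}}

```text
clock: 20.33
tcp_pos: [0.5845, -0.3082, 0.0454]
orientation: [0.981, 1.571, -0.59]
wrist_force: [0.1, -0.2, -1.0]
grip_width: 0.0597
```

Run:
```python
from h import *
from bench import *
s=snapshot('scene');crop(s,160,120,340,260,4,'pics/s14c.png')
x=state();print(x['clock'],x['tcp_pos'],x['wrist_force'],x['grip_width'])
```

```text
20.3833 [ 0.58444539 -0.30809657  0.04536892] [ 0.40169933 -0.38140573 -0.38972059] 0.059843588566034375
```

View pics/s14c.png

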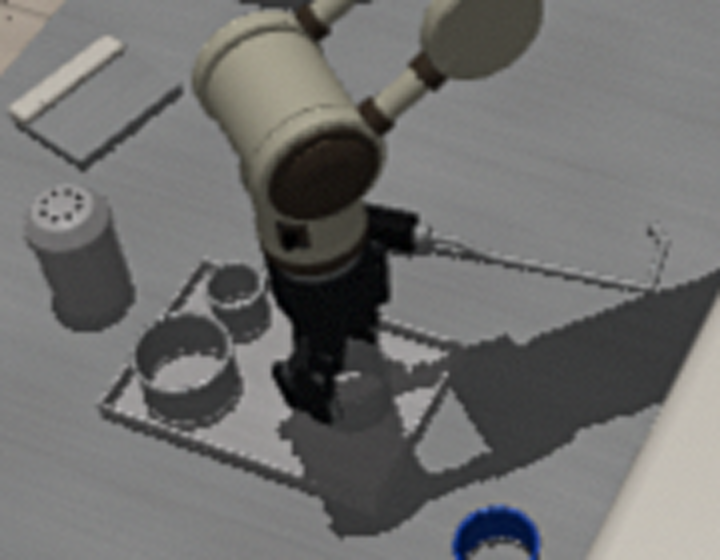

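Call:
{"api": "drive_tool", "payload": {"rows": [[0,0,-0.001,0],[0,0,-0.002,0],[0,0,-0.003,0],[0,0,-0.004,0],[0,0,-0.005,0],[0,0,-0.006,0],[0,0,-0.006,0],[0,0,-0.006,0]]}}

```text
clock: 21.05
tcp_pos: [0.5844, -0.308, 0.0392]
orientation: [-2.279, 1.571, 2.434]
wrist_force: [-0.0, 0.1, -0.6]
grip_width: 0.0602
```

Call:
{"api": "drive_tool", "payload": {"rows": [[0,0,-0.001,0],[0,0,-0.001,0],[0,0,-0.002,0],[0,0,-0.002,0],[0,0,-0.002,0],[0,0,-0.002,0],[0,0,-0.002,0],[0,0,-0.002,0]]}}

```text
clock: 21.72
tcp_pos: [0.5846, -0.3083, 0.0386]
orientation: [0.469, 1.57, -1.102]
wrist_force: [-3.0, 1.8, 6.9]
grip_width: 0.0598
```

Call:
{"api": "drive_tool", "payload": {"rows": [[0,0,0,0],[0,0,0,0],[0,0,0,0],[0,0,0,0],[0,0,0,0],[0,0,0,0],[0,0,0,0],[0,0,0,0]], "grip": 0.085}}

```text
clock: 22.38
tcp_pos: [0.5844, -0.3081, 0.0372]
orientation: [-1.773, 1.571, 2.939]
wrist_force: [-0.0, 0.4, 0.3]
grip_width: 0.0849
```

Call:
{"api": "drive_tool", "payload": {"rows": [[0,0,0.005,0],[0,0,0.015,0],[0,0,0.03,0],[0,0,0.05,0],[0,0,0.08,0],[0,0,0.11,0],[0,0,0.14,0],[0,0,0.17,0]]}}

```text
clock: 23.05
tcp_pos: [0.5846, -0.3082, 0.211]
orientation: [0.893, 1.568, -0.678]
wrist_force: [0.1, -0.8, -0.2]
grip_width: 0.0851
```

Call:
{"api": "drive_tool", "payload": {"rows": [[-0.03,0.01,0.02,0],[-0.06,0.03,0.03,0],[-0.09,0.06,0.03,0],[-0.12,0.09,0.03,0],[-0.15,0.12,0.03,0],[-0.17,0.15,0.03,0],[-0.18,0.16,0.03,0],[-0.18,0.16,0.03,0]]}}

```text
clock: 23.72
tcp_pos: [0.4031, -0.1461, 0.2387]
orientation: [1.021, 1.569, -0.548]
wrist_force: [0.2, -0.2, 0.5]
grip_width: 0.0847
```

Run:
```python
from h import *
from bench import *
s=snapshot('scene');t=snapshot('top');crop(s,160,120,340,260,4,'pics/s15c.png');crop(t,310,140,510,270,4,'pics/t15c.png')
x=state();print(x['clock'],x['tcp_pos'],x['wrist_force'],x['grip_width'])
```

```text
23.8167 [ 0.40502205 -0.1485813   0.23897319] [-0.73981163  0.2792167  -0.73783042] 0.08527486730164222
```

View pics/s15c.png

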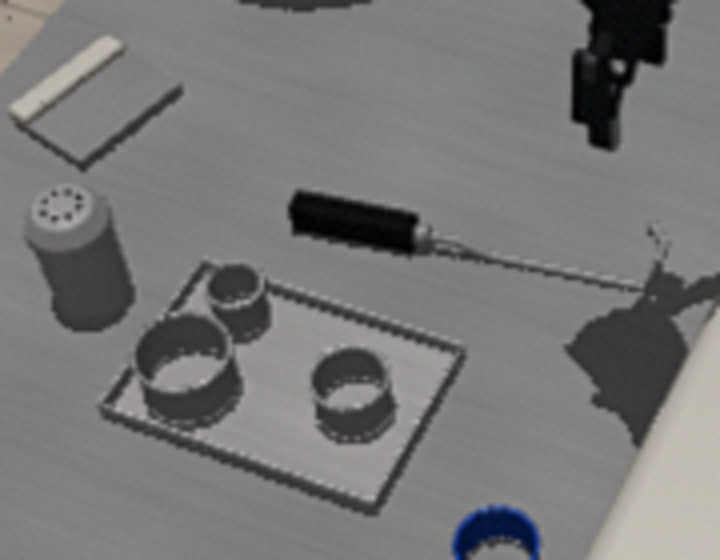

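View pics/t15c.png

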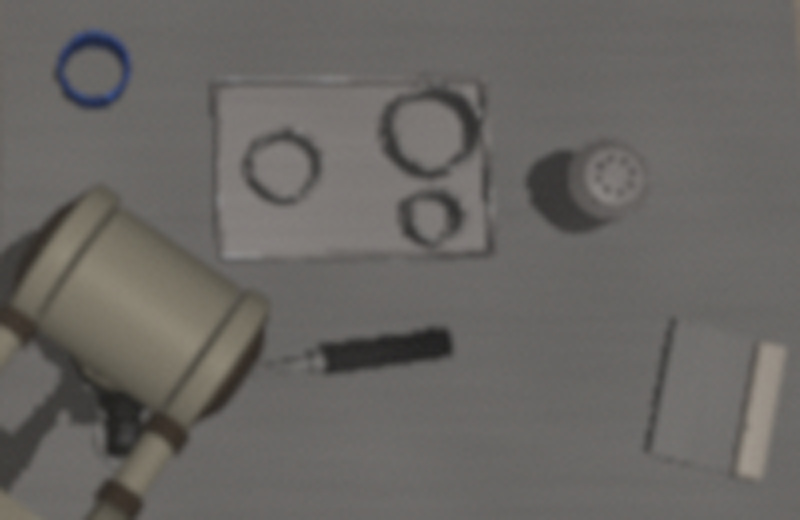

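The cutter stands upright in the empty half: scene crop (352,395), top crop (283,165). The hook lies flat, and the bystanders sit at the same pixels as at the start.

Run:
```python
from h import *
from bench import *
c1=lambda x,y:(310+(x+.5)/4-.5,140+(y+.5)/4-.5)
print(onz('top',c1(283,165),.043))
print(hand_in())
```

```text
[ 0.58229888 -0.30044464  0.043     ]
the job is handed in; nothing more can be done
None
```

The cutter is standing in the empty half of the tray, the hook is lying flat on the bench, and I handed the job in at about 24 s of the 67 s allowed. `hand_in` gave no verdict.

- **Drawing it out:** I took the hook under the guard beside the cutter, slid it sideways round the cutter, and drew it about 90 mm clear of the bar. It stayed upright in every picture, and wrist-force readings stayed at a few newtons, with no sign of touching the guard.
- **Hook:** I laid it back within a few millimetres of where it first lay.
- **Cutter:** I gripped it across its full 60 mm, set it down until I felt light contact (about 7 N), and then let go.

**Last checks:**
- The cutter is upright at about (0.582, -0.300), which is roughly 63 mm along the tray's +y side. Allowed is -10 to 100 mm.
- The two tray cutters and the dredger show at the same pixels as at the start.
- The gripper is empty, open and away from everything.

**One disagreement:** the two cameras differed by about 5 mm on the cutter's position on the belt. I used the middle of the two, and the 60 mm grip confirmed it was close enough.

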